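# Lid the flux pot and lift it off its drip dish

### The arm

A 6-joint arm with a two-finger parallel gripper is mounted at the origin on a cart in front of the work surface, level with it; the furniture and walls round the work are solid. World frame = base frame: x ahead of the robot, y to its left, z up, the work surface at z = 0. Lengths are in m, angles in rad, forces in N, time in s.
With the tool pointing down it reaches from about 0.25 to 0.775 m from the base axis. Payload 4 kg.
Tool frame: the origin (TCP) lies midway between the tips of the shut fingers; the grasp point (between the pads) lies manip.pinch_z behind it (manip.pinch_z is the distance from the TCP to the grasp point, in m); z points along the fingers, y is the line along which they close (so a half turn about z gives the same grasp; the last joint's range is limited). The gripper opens to 85 mm and grips with 20 to 120 N. Pads are 22 mm wide; open, the fingers measure 114 mm over their backs; the gripper's body (76 mm by 85 mm) begins 54 mm behind the grasp point. The pads swing forward as they close: fully open they stand 13 mm farther back than shut.
Start: joints at [1.119, 0.087, 1.371, -0, 1.684, -0.103], TCP at [0.188, 0.517, 0.231] pointing down, gripper open.
Joint ranges: [-3.1, 3.1], [-0.76, 2.03], [0.27, 2.55], [-1.08, 4.22], [0.17, 2.65], [-2.57, 2.57]. Speed limits (rad/s): [2.79, 2.79, 3.14, 3.14, 3.14, 3.14].

### API

Orientations are given as a rotation vector (axis times angle).
In Python, from bench import manip gives the robot as it stands. The module is installed in compiled form; this text tells all that it offers.
- The arm moves only by the tool apply_moves, never from a script. Its argument "motion" is a list of rows, each a list of 3 entries, a list of its own where there are three numbers: the turn, a rotation vector about the tool's x, y, z in units of pi rad (1.0 is pi rad), then the shift along the tool's x, y, z in units of 0.5 m (1.0 is 0.5 m), then the opening, from -1 (shut) to 1 (fully open). In form: [[[ax, ay, az], [tx, ty, tz], jaw], ...]. A call has 1 to 12 rows; each row is the pose to reach, as a shift and turn from the pose commanded when the call began, along the tool's axes at that moment, turning the shorter way round; what a row does not reach only later rows make up. A row lasts 1/8 s, in which the tool goes at most 62.5 mm and 10.7 degrees, less where a joint would pass 70% of its speed; a pose out of reach is approached as far as the arm can. A call with a number of a shift or a turn outside -1 to 1 is refused whole. A call with a gripper value outside its range is refused whole. The fingers move at their own pace and stop on an object; "newtons" is the grip in N (left out, the last holds). Time passes only in rows, so rows that repeat a pose let the fingers close. It gives the time, the measured TCP pose, the force, the opening and the grip force at its end, in the units of the state.
- manip.state(): the state, without advancing time (a new reading comes with each control period).
- manip.camera(name): name is "side" or "top" or "wrist"; returns a dict with "img" (480x640x3 uint8, blue, green, red), "fovy" (degrees; the focal length in pixels is half the picture's height over the tangent of half this angle, whatever the lens; pixels are square), "cx", "cy" (the principal point, pixels), "world_from_camera" (4x4, takes a point from camera to world coordinates). Camera axes: x right, y down, z forward; pixel columns grow to the right and rows downward; lengths in m; the calibration is good to about 2 mm. The wrist camera is an equidistant fisheye: a pixel r from the principal point sees the ray r / f radians off the axis. A picture is of the moment at which its call begins. There is no depth.
- manip.hand_in(): hands the job in; it is judged then, once.
Trained networks look in a picture, given as the dict that the camera call returned (one of the last four; its "shot" number tells which), for a name from the list of things; names that differ only in an ending like _2 or _b are one class to them, and where a whole thing is asked for, a point or a joint stands for the part that bears it (a point fixed in the world has none). Each returns a list of dicts, best first, with "conf" (0 to 1); they miss things now and then, are a little off and sometimes report something else, mostly with a low value. They report only what shows in the picture. A call takes as long as a camera call. They do not tell look-alikes from the thing itself.
- manip.find_in(picture, query): "box" ([left, top, right, bottom] as shares, 0 to 1, of the picture: columns of its width, rows of its height, round what is visible of it).
- manip.silhouettes(picture, query): "region" (480x640 bool, what is visible of it) and "box" ([left, top, right, bottom] as shares, 0 to 1, of the picture: columns of its width, rows of its height, round what is visible of it).
The state is a dict: "time": time; "joint_positions": joint angles; "joint_vel": joint speeds; "effort": joint torques, N m; "tcp_pos": TCP position; "tool_rot": TCP orientation; "wrist_force": force on the tool from outside, world axes, zero at the start; "wrist_torque": the same for the moment, N m; "gripper_width": finger opening in m; "finger_force": force on a finger pad.
Only numpy, scipy, OpenCV 4.12 (cv2) and the standard library are available. Lean on these libraries where they do the work, as an engineer would, in place of code of your own. Each camera call takes 0.05 s, during which the arm holds its last target. There are 200 camera calls.

### The job

Put the larger of the two loose lids on the flux pot so that it sits level with its plug in the mouth, setting it down gently rather than dropping it, and let go of it. Then grip the covered pot by its body, lift it straight up out of the drip dish to at least 12 cm above the bench, and finish while still holding it there over the dish, upright and steady with the lid still on, so that I can wipe the dish. Keep the pot upright throughout, and leave the dish and the other things where they are.

Things in the scene. Friction and masses are not known exactly. Their poses are not given: they have to be found in the camera images.
- pot: the flux pot: a plain grey plastic round pot standing in the drip dish, 80 mm high, about 220 g. Body 64 across from the foot up to 60, then a shoulder in to a neck 49 across with an open mouth 43 across inside at the top; a hard cake of amber flux lies in the bottom. Origin at the centre of its underside, z up its axis. Round: any grasp yaw will do
- lid: the larger lid, for the pot: aluminium disc 53 mm across, 4 thick; below it a black plug 37 across, 8 deep, tapered in; on top a black knob 18 across, 18 high; about 50 g. It stands on its plug on the bench left or right of the dish. Origin: centre of the plug's underside, z up; disc z 8 to 12, knob 12 to 30. Seated, its origin is 72 above the pot's, knob top 102 above it
- small_lid: the smaller loose lid, not for this pot: the same shape with a disc 36 mm across, plug 23 across, and the same heights and knob; it stands on the bench on the other side of the dish. Origin at the centre of its underside.
- dish: the drip dish: a shallow round steel dish, 140 mm across and 12 high, inner floor 4 above the bench, loose, about 500 g. Origin at the centre of its underside.
- mouse: a black computer mouse, 104 x 63 x 40 mm, a bystander farther back on the bench. Origin at the centre of its underside.
- meter: a red and grey multimeter lying on its back, 182 x 87 x 57 mm, a bystander to the right on the bench. Origin at the centre of its underside.
- spool: a spool of solder standing upright, 47 mm across, 53 high, a bystander farther back on the bench. Origin at the centre of its underside.
Not all that is in view belongs to the job. What is shaped like the pot but yellow is not meant. Leave any orange look-alike of the lid alone.

How it is judged:
On the way:
1. the larger lid sits level on the pot, let go, while the pot still stands in the dish (horizontal distance between lid and pot below 0.006 m and z of lid in the frame of pot between 0.068 and 0.076 m and angle between the z axis of lid and the z axis of pot, either way round below 0.07 rad and contact force between the fingers and lid below 0.2 N and height (world z) of pot below 0.012 m and angle between pot's own z axis and vertical below 0.06 rad and linear speed of lid below 0.05 m/s and contact force between pot and dish above 0.1 N), for 0.2 s.
At the end, for the whole second after the job is handed in: Fingers hold the pot (over 1 N), underside over 115 mm above the bench, touching no dish or bystander, within 80 mm sideways of the dish, leaning < 0.10 rad, < 20 mm/s and 0.15 rad/s; lid seated (within 6 mm of centre, origin 68-76 mm above pot's, parallel within 0.07 rad); dish flat on bench (horizontal distance between lid and pot below 0.006 m and z of lid in the frame of pot between 0.068 and 0.076 m and angle between the z axis of lid and the z axis of pot, either way round below 0.07 rad and height (world z) of pot above 0.115 m and angle between pot's own z axis and vertical below 0.1 rad and linear speed of pot below 0.02 m/s and angular speed of pot below 0.15 rad/s and contact force between the fingers and pot above 1 N and horizontal distance between pot and dish below 0.08 m and contact force between pot and dish below 0.05 N and height (world z) of dish below 0.012 m and angle between dish's own z axis and vertical below 0.05 rad and contact force between pot and small_lid below 0.05 N and contact force between pot and mouse below 0.05 N and contact force between pot and meter below 0.05 N and contact force between pot and spool below 0.05 N); the arm keeps its last pose, push and grip.
It fails at once if the pot is tipped (more than 0.35 rad) (angle between pot's own z axis and vertical above 0.35 rad).
It fails at once if the lid is dropped (falls free of the fingers faster than 0.6 m/s) (linear speed of lid above 0.6 m/s and contact force between the fingers and lid below 0.05 N).
It fails at once if the dish is displaced by more than 50 mm (distance of dish from where it was at the start of the episode above 0.05 m).
It fails at once if the small lid, mouse, multimeter or solder spool is displaced by more than 30 mm (distance of any of small_lid, mouse, meter, spool from where it was at the start of the episode above 0.03 m).
It also fails if it takes over 51 s, if anything falls off the work surface, if the arm or the gripper's body presses on something with over 40 N, if the wrist force passes 120 N, or if a joint passes its speed limit or range.

## Working session

There is one attempt and no reset: what is moved stays moved. The work goes in short steps, Python scripts to look and compute and a tool call to move; the robot and the scene stay as the last step left them, time stands still between calls to the robot, and variables do not carry over. Pictures are saved under pics/ and viewed, at most 10 in all, crops included, and the job is handed in when it is done.

Besides the shell and the picture viewer there is one more tool, called by a JSON object that holds its "name" and its "arguments". apply_moves: Moves the arm, as the interface text tells. Shifts and turns lie within -1 to 1; 1 stands for 0.5 m of shift or pi rad of turn. Its arguments: {"type":"object","properties":{"motion":{"type":"array","items":{"type":"array"}},"newtons":{"type":"number"}},"required":["motion"]}

```bash
mkdir -p pics
cat > h.py <<'E'
import numpy as np, cv2
from bench import manip
def ray(p,u,v):
    f=240/np.tan(np.radians(p["fovy"])/2); T=np.array(p["world_from_camera"])
    d=np.array([(u-p["cx"])/f,(v-p["cy"])/f,1.]); return T[:3,3],T[:3,:3]@d
def onz(p,u,v,z):
    o,d=ray(p,u,v); return o+d*(z-o[2])/d[2]
def proj(p,X):
    f=240/np.tan(np.radians(p["fovy"])/2); T=np.array(p["world_from_camera"])
    c=(np.asarray(X)-T[:3,3])@T[:3,:3]; return c[...,:2]/c[...,2:]*f+[p["cx"],p["cy"]]
E
python3 - <<'E'
from h import *
print(manip.pinch_z, manip.state())
for n in("top","side"):
    p=manip.camera(n); im=p["img"].copy(); print(n,p["fovy"],np.round(p["world_from_camera"],3).tolist())
    for q in("pot","lid","small_lid","dish","mouse","meter","spool"):
        for r in manip.find_in(p,q)[:3]:
            b=np.array(r["box"])*[640,480,640,480]; print(q,round(r["conf"],2),b.round(1))
    cv2.imwrite(f"pics/{n}0.png",im)
E
```

```text
0.0187 {'time': 0.0, 'joint_positions': array([ 1.11890979e+00,  8.80004074e-02,  1.37230340e+00, -5.88313578e-06,
        1.68361171e+00, -1.03096906e-01]), 'joint_vel': array([-1.26168394e-03, -9.60511794e-04, -4.77998129e-04, -8.14742537e-06,
        1.39131659e-03, -1.14633818e-03]), 'effort': array([-2.87898524e-05, -3.51868451e+01, -3.13271070e+01, -2.36011419e-04,
        1.08675304e-02,  6.90766143e-06]), 'tcp_pos': array([0.18774699, 0.51641592, 0.2300894 ]), 'tool_rot': array([-0.54499577, -3.09331686,  0.00351096]), 'wrist_force': array([ 0.74894151,  0.53796592, -0.32972905]), 'wrist_torque': array([-0.0125284 , -0.01836561,  0.02490499]), 'finger_force': 0.0, 'gripper_width': 0.08535189019069456}
top 52.27156504275703 [[0.042, -0.972, 0.231, 0.288], [-0.999, -0.042, 0.006, -0.08], [0.003, -0.231, -0.973, 1.112], [0.0, 0.0, 0.0, 1.0]]
pot 0.94 [301.  266.7 332.7 295.6]
pot 0.8 [208.1 262.6 248.9 295. ]
lid 0.95 [427.5 250.9 450.8 272. ]
lid 0.66 [390.3 281.8 413.4 305.8]
lid 0.65 [232.9 175.3 264.1 222. ]
small_lid 0.54 [175.8 274.4 189.5 290.4]
dish 0.73 [279.6 249.9 346.9 312.5]
mouse 0.94 [232.4 175.9 263.8 223.2]
mouse 0.75 [390.5 282.5 413.8 302.7]
mouse 0.6 [342.3 178.5 363.2 202.7]
meter 0.77 [464.4 276.3 518.7 363.3]
spool 0.57 [344.2 176.  365.7 202.3]
side 46.71992024917485 [[0.872, -0.295, 0.39, 0.04], [-0.488, -0.549, 0.678, -0.931], [0.014, -0.782, -0.623, 0.812], [0.0, 0.0, 0.0, 1.0]]
pot 0.67 [233.  170.6 262.1 212.3]
pot 0.61 [268.8 211.2 295.4 254.4]
lid 0.97 [359.7 303.7 384.6 325.3]
lid 0.94 [301.4 291.2 326.5 314.3]
small_lid 0.61 [222.  174.2 234.6 184.4]
dish 0.83 [247.6 225.4 312.2 265.5]
mouse 0.65 [297.4 169.1 340.4 196.1]
meter 0.72 [296.3 337.3 405.6 420.7]
spool 0.69 [367.2 218.4 390.9 243. ]
```

Run:
```python
import cv2
a=cv2.imread("pics/top0.png")[160:380,160:540]; cv2.imwrite("pics/topc.png",cv2.resize(a,(760,440),interpolation=3))
a=cv2.imread("pics/side0.png")[150:430,200:430]; cv2.imwrite("pics/sidec.png",cv2.resize(a,(480,585),interpolation=3))
```

```text
(no output)
```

View pics/topc.png

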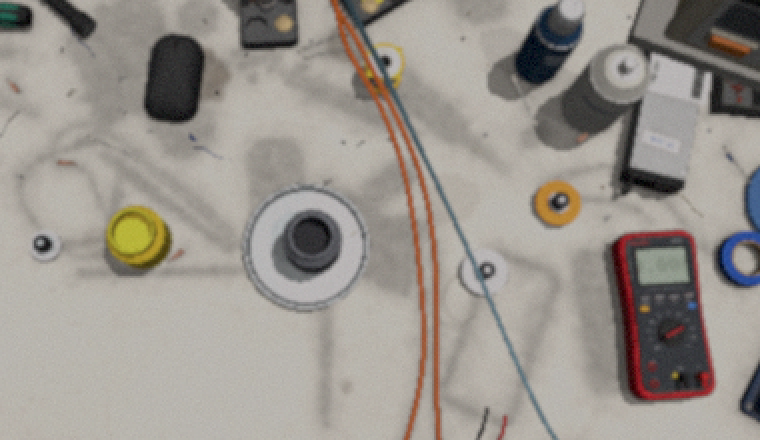

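View pics/sidec.png

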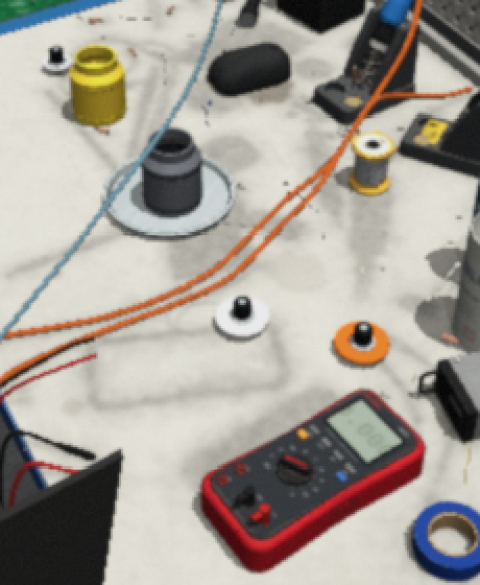

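Silver lid shows at full-image top (402,293) and side about (314,302). The grey pot stands in the dish at top (316,281); the orange lid at right and the yellow pot at left are decoys. Orange and blue cables cross the view, perhaps in the air, so I'll triangulate them.

Run:
```python
from h import *
from scipy.optimize import least_squares
T=manip.camera("top"); S=manip.camera("side")
def sil(p,q,c):
    for r in manip.silhouettes(p,q):
        m=r["region"]; ys,xs=np.nonzero(m)
        if len(xs) and np.hypot(xs.mean()-c[0],ys.mean()-c[1])<12: return m
    print("none",q)
a=np.linspace(0,2*np.pi,72)
ring=lambda r,z:np.c_[r*np.cos(a),r*np.sin(a),0*a+z]
shapes={"lid":np.vstack([ring(.0265,.008),ring(.0265,.012),ring(.009,.03)]),
"small_lid":np.vstack([ring(.018,.008),ring(.018,.012),ring(.009,.03)]),
"pot":np.vstack([ring(.032,.0),ring(.032,.06),ring(.0245,.08)])+[0,0,.004],
"dish":ring(.07,.012)}
def fit(q,ct,cs,z=0):
    P=[]
    for p,c in((T,ct),(S,cs)):
        m=sil(p,q,c)
        if m is None: continue
        ys,xs=np.nonzero(m); P.append((p,np.array([xs.min(),ys.min(),xs.max()+1,ys.max()+1])-.5,np.array([xs.mean(),ys.mean()])))
    def hull(p,xy):
        h=cv2.convexHull(proj(p,shapes[q]+[xy[0],xy[1],z]).astype(np.float32)); M=cv2.moments(h); h=h[:,0]
        return np.r_[h.min(0),h.max(0)],np.array([M["m10"],M["m01"]])/M["m00"]
    for sel in(P[:1],P[1:],P):
        if not sel: continue
        r=least_squares(lambda x:np.r_[tuple(np.r_[(hull(p,x)[0]-b)*.5,(hull(p,x)[1]-c)*2] for p,b,c in sel)],onz(*[P[0][0],*P[0][2],.02])[:2])
        print(q,r.x.round(4),r.fun.round(1))
fit("lid",(402,293),(314,302)); fit("small_lid",(182,282),(228,180)); fit("pot",(316,281),(282,232)); fit("dish",(313,281),(280,246))
for nm,u,v in(("blue",395,285),("blue",437,380),("blue",365,225),("or",362,235),("or",372,290)):
    print(nm,(u,v),[(z,proj(S,onz(T,u,v,z)).round(0).tolist(),onz(T,u,v,z)[:2].round(2).tolist()) for z in(0,.1,.2,.3,.4,.5)])
```

```text
lid [ 0.4257 -0.2517] [ 0.2 -0.1  0.6  0.2 -0.2  0. ]
lid [ 0.423  -0.2461] [ 0.2 -0.1 -0.   0.3 -0.   0. ]
lid [ 0.4236 -0.2485] [-0.5  0.3 -0.1  0.6 -3.1  1.7  0.6  0.2  0.4  0.6  1.7  1.3]
small_lid [0.4345 0.2471] [-0.   0.1  0.2  0.1 -0.1 -0. ]
small_lid [0.4307 0.2512] [-0.6 -0.3  0.4  0.7  0.   0.1]
small_lid [0.4327 0.2485] [-0.4  0.5 -0.1  0.5 -1.4  1.5 -0.1 -0.1  1.   0.8  2.2  0.8]
pot [ 0.4478 -0.0555] [-0.1 -0.   0.2  0.3  0.  -0. ]
pot [ 0.4453 -0.05  ] [ 0.1  0.5 -0.1  0.6 -0.1 -0.3]
pot [ 0.4461 -0.0539] [-0.5  0.3 -0.2  0.6 -1.5  1.4  0.7  0.9  0.4  1.   2.1  1.4]
dish [ 0.4463 -0.0459] [-0.1  1.1 -0.7 -0.2 -0.  -0.2]
dish [ 0.4377 -0.0596] [ 1.   1.2 -0.2  1.3 -0.6 -0.3]
dish [ 0.4438 -0.0503] [ 0.8  1.6  0.2  0.4  3.7  2.1  1.4 -0.3  0.  -0.5  0.6 -6.7]
blue (395, 285) [(0, [324.0, 297.0], [0.45, -0.24]), (0.1, [315.0, 259.0], [0.43, -0.22]), (0.2, [304.0, 216.0], [0.42, -0.21]), (0.3, [293.0, 168.0], [0.41, -0.19]), (0.4, [280.0, 113.0], [0.39, -0.18]), (0.5, [266.0, 51.0], [0.38, -0.17])]
blue (437, 380) [(0, [250.0, 369.0], [0.24, -0.33]), (0.1, [243.0, 322.0], 
[... 185 characters left out ...]
0, [362.0, 256.0], [0.59, -0.16]), (0.1, [352.0, 222.0], [0.56, -0.16]), (0.2, [341.0, 184.0], [0.53, -0.15]), (0.3, [329.0, 141.0], [0.51, -0.14]), (0.4, [315.0, 92.0], [0.48, -0.13]), (0.5, [298.0, 36.0], [0.45, -0.13])]
or (362, 235) [(0, [351.0, 258.0], [0.56, -0.16]), (0.1, [342.0, 224.0], [0.54, -0.15]), (0.2, [331.0, 185.0], [0.51, -0.14]), (0.3, [319.0, 142.0], [0.49, -0.14]), (0.4, [305.0, 93.0], [0.46, -0.13]), (0.5, [290.0, 36.0], [0.44, -0.12])]
or (372, 290) [(0, [306.0, 284.0], [0.44, -0.18]), (0.1, [298.0, 247.0], [0.42, -0.17]), (0.2, [289.0, 206.0], [0.41, -0.16]), (0.3, [278.0, 159.0], [0.4, -0.16]), (0.4, [267.0, 106.0], [0.38, -0.15]), (0.5, [253.0, 46.0], [0.37, -0.14])]
```

```bash
cat >> h.py <<'E'
from scipy.spatial.transform import Rotation as Ro
def shift(tgt,frm=None):
    s=manip.state(); R=Ro.from_rotvec(s["tool_rot"]).as_matrix()
    return (R.T@(np.array(tgt)-(s["tcp_pos"] if frm is None else frm))/.5).round(4)
E
python3 - <<'E'
from h import *
T=manip.camera("top"); S=manip.camera("side")
def mask(p):
    h=cv2.cvtColor(cv2.GaussianBlur(p["img"],(3,3),0),cv2.COLOR_BGR2HSV); return (h[...,0]>92)&(h[...,0]<112)&(h[...,1]>60)&(h[...,2]>50)
ms=mask(S); d=cv2.distanceTransform((~ms).astype(np.uint8),2,3)
mt=mask(T); out=np.hstack([mt,ms]).astype(np.uint8)*255; cv2.imwrite("pics/m.png",cv2.resize(out,(800,300)))
poly=np.array([(330,160),(350,200),(365,225),(395,285),(437,380)])
for v in range(165,400,25):
    u=np.interp(v,poly[:,1],poly[:,0]); xs=np.nonzero(mt[v,int(u)-12:int(u)+12])[0]
    if len(xs)==0: continue
    u=int(u)-12+xs.mean(); zz=np.arange(0,.7,.005); pr=np.array([proj(S,onz(T,u,v,z)) for z in zz])
    ok=(pr[:,0]>0)&(pr[:,0]<639)&(pr[:,1]>0)&(pr[:,1]<479)
    h=[(zz[i].round(3),onz(T,u,v,zz[i])[:2].round(3).tolist()) for i in np.nonzero(ok)[0] if d[int(pr[i,1]),int(pr[i,0])]<1.2]
    print(v,round(u),h)
s=manip.state();R=Ro.from_rotvec(s["tool_rot"]).as_matrix();print(R.round(3).tolist())
print(shift([.41,-.055,.24]))
E
```

```text
165 336 [(np.float64(0.525), [0.524, -0.084]), (np.float64(0.53), [0.522, -0.084]), (np.float64(0.535), [0.52, -0.084])]
[[-0.94, 0.342, 0.0], [0.342, 0.94, 0.0], [-0.0, 0.0, -1.0]]
[-0.8082 -0.9231 -0.0174]
```

View pics/m.png

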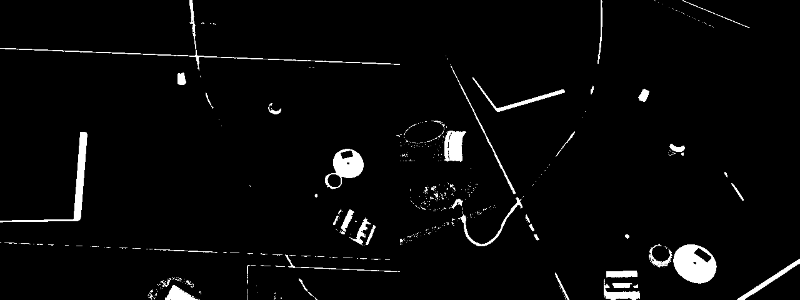

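The mask shows the blue cable hanging from the ceiling (about z 0.53 behind the pot) and dropping toward the front. Blue overlaps nothing near the pot, so I'll move over the pot first and check force as I go.

{"name": "apply_moves", "arguments": {"motion": [[[0,0,0],[-0.808,-0.923,-0.017],1],[[0,0,0],[-0.808,-0.923,-0.017],1],[[0,0,0],[-0.808,-0.923,-0.017],1],[[0,0,0],[-0.808,-0.923,-0.017],1],[[0,0,0],[-0.808,-0.923,-0.017],1],[[0,0,0],[-0.808,-0.923,-0.017],1],[[0,0,0],[-0.808,-0.923,-0.017],1],[[0,0,0],[-0.808,-0.923,-0.017],1],[[0,0,0],[-0.808,-0.923,-0.017],1],[[0,0,0],[-0.808,-0.923,-0.017],1],[[0,0,0],[-0.808,-0.923,-0.017],1],[[0,0,0],[-0.808,-0.923,-0.017],1]]}}

```text
time: 2.9
tcp_pos: [0.4097, -0.0545, 0.2398]
tool_rot: [-0.546, -3.093, -0.001]
wrist_force: [0.8, 0.3, 0.2]
gripper_width: 0.0857
finger_force: 0.0
```

Run:
```python
from h import *
s=manip.state(); p=manip.camera("wrist"); print(s["time"],s["tcp_pos"],s["tool_rot"],s["joint_positions"].round(2),s["wrist_force"].round(1))
print(p["fovy"],p["cx"],p["cy"],np.round(p["world_from_camera"],4).tolist())
for q in("pot","lid","dish"):
    for r in manip.find_in(p,q)[:3]: print(q,round(r["conf"],2),(np.array(r["box"])*[640,480,640,480]).round(1))
cv2.imwrite("pics/w1.png",p["img"])
```

```text
2.9 [ 0.40971039 -0.05453832  0.23975653] [-5.45624740e-01 -3.09335112e+00 -1.25396430e-03] [-0.27 -0.22  1.65  0.    1.72 -1.49] [0.8 0.3 0.2]
65.70646984690485 319.66619870839463 241.69529467962062 [[0.3423, 0.9008, 0.2673, 0.3414], [0.9396, -0.3286, -0.096, -0.0302], [0.0013, 0.284, -0.9588, 0.3827], [0.0, 0.0, 0.0, 1.0]]
pot 0.95 [299.4 208.5 372.4 284.6]
pot 0.92 [469.  148.3 550.6 218.4]
lid 0.76 [147.2 256.1 187.1 297.6]
lid 0.67 [125.6 334.8 153.6 355.6]
dish 0.7 [270.6 167.2 408.4 301.3]
```

View pics/w1.png

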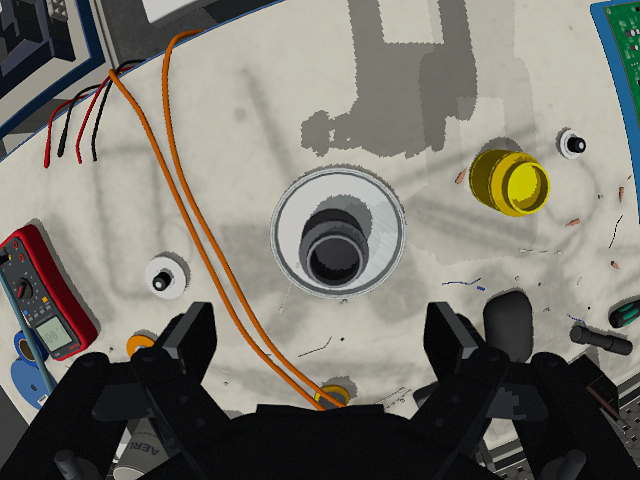

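Wrist view: pot mouth near (335,258) in the dish, silver lid disc at (167,277), its knob at (160,282), orange cables lying on the bench between. Fit both here.

```bash
cat >> h.py <<'E'
from scipy.optimize import least_squares
def fproj(p,X):
    f=240/np.tan(np.radians(p["fovy"])/2); T=np.array(p["world_from_camera"])
    c=(np.asarray(X)-T[:3,3])@T[:3,:3]; r=np.hypot(c[:,0],c[:,1]); th=np.arctan2(r,c[:,2])
    return c[:,:2]/r[:,None]*(f*th)[:,None]+[p["cx"],p["cy"]]
a=np.linspace(0,2*np.pi,72)
ring=lambda r,z:np.c_[r*np.cos(a),r*np.sin(a),0*a+z]
shapes={"lid":np.vstack([ring(.0265,.008),ring(.0265,.012),ring(.009,.03)]),
"pot":np.vstack([ring(.032,.0),ring(.032,.06),ring(.0245,.08)])+[0,0,.004],"dish":np.vstack([ring(.07,.012)])}
def wfit(p,q,c,x0,z=0):
    best=min((r for r in manip.silhouettes(p,q)),key=lambda r:np.hypot(*(np.argwhere(r["region"]).mean(0)[::-1]-c)))
    ys,xs=np.nonzero(best["region"]); b=np.array([xs.min(),ys.min(),xs.max()+1,ys.max()+1])-.5; m=np.array([xs.mean(),ys.mean()])
    def res(x):
        h=cv2.convexHull(fproj(p,shapes[q]+[x[0],x[1],z]).astype(np.float32)); M=cv2.moments(h); h=h[:,0]
        return np.r_[np.r_[h.min(0),h.max(0)]-b,2*(np.array([M["m10"],M["m01"]])/M["m00"]-m)]
    r=least_squares(res,x0); print(q,m.round(0),best["conf"],r.x.round(4),r.fun.round(1)); return r.x
E
python3 - <<'E'
from h import *
p=manip.camera("wrist")
wfit(p,"pot",(335,250),[.446,-.053]); wfit(p,"lid",(167,277),[.424,-.249]); wfit(p,"dish",(335,235),[.446,-.053])
print(shift([.37,-.05,.42]),shift([.40,-.25,.42]),shift([.40,-.25,.20]))
E
```

```text
pot [332. 248.] 0.9 [ 0.4461 -0.0546] [ 0.7 -0.4 -0.9  1.  -0.2 -0. ]
lid [165. 277.] 0.87 [ 0.4251 -0.2491] [ 0.  -0.6 -0.3  0.4  0.1  0.3]
dish [339. 226.] 0.77 [ 0.4419 -0.0439] [ 3.2 -2.5 -0.1 -5.9 -0.3  5.6]
[ 0.0777 -0.0192 -0.3601] [-0.1149 -0.3748 -0.3601] [-0.1147 -0.3749  0.0799]
```

{"name": "apply_moves", "arguments": {"motion": [[[0,0,0],[0.078,-0.019,-0.36],1],[[0,0,0],[0.078,-0.019,-0.36],1],[[0,0,0],[0.078,-0.019,-0.36],1],[[0,0,0],[0.078,-0.019,-0.36],1],[[0,0,0],[-0.115,-0.375,-0.36],1],[[0,0,0],[-0.115,-0.375,-0.36],1],[[0,0,0],[-0.115,-0.375,-0.36],1],[[0,0,0],[-0.115,-0.375,-0.36],1],[[0,0,0],[-0.115,-0.375,-0.16],1],[[0,0,0],[-0.115,-0.375,-0.16],1],[[0,0,0],[-0.115,-0.375,0],1],[[0,0,0],[-0.115,-0.375,0.08],1]]}}

```text
time: 4.8
tcp_pos: [0.3996, -0.2493, 0.1973]
tool_rot: [-0.543, -3.094, -0.001]
wrist_force: [1.2, 0.3, -0.9]
gripper_width: 0.0853
finger_force: 0.0
```

Run:
```python
from h import *
s=manip.state(); p=manip.camera("wrist"); print(s["time"],s["tcp_pos"],s["tool_rot"],s["joint_positions"].round(2),s["wrist_force"].round(1))
x=wfit(p,"lid",fproj(p,np.array([[.425,-.249,.01]]))[0],[.424,-.249])
print(shift([*x,.20]),shift([*x,.06]),shift([*x,.0165]))
cv2.imwrite("pics/w2.png",p["img"])
S=manip.camera("side"); cv2.imwrite("pics/s2.png",S["img"])
```

```text
4.8 [ 0.39958418 -0.24929961  0.19725251] [-5.43024021e-01 -3.09388229e+00 -1.25979755e-03] [-0.68 -0.08  1.61  0.    1.62 -1.9 ] [ 1.2  0.3 -0.9]
lid [327. 241.] 0.75 [ 0.4253 -0.2506] [-1.3  0.1 -0.9  2.1  1.1 -0.6]
[-0.0614  0.0111 -0.0236] [-0.0674  0.0089  0.2563] [-0.0693  0.0082  0.3433]
```

View pics/s2.png

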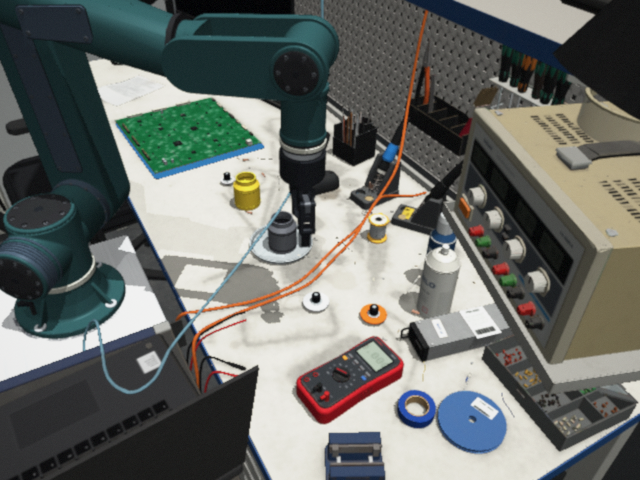

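Run:
```python
from h import *
s=manip.state(); print(s["tcp_pos"].round(4),s["tool_rot"].round(4),s["joint_vel"].round(3)); print(Ro.from_rotvec(s["tool_rot"]).as_matrix().round(4).tolist())
p=manip.camera("wrist")
x=wfit(p,"lid",fproj(p,np.array([[.425,-.249,.01]]))[0],[.424,-.249])
s=manip.state(); print(s["tcp_pos"].round(4),s["tool_rot"].round(4))
print(shift([*x,.20]),shift([*x,.06]),shift([*x,.0165]))
im=p["img"].copy()
for r in (ring(.0265,.012),ring(.009,.03)):
    for u in fproj(p,r+[*x,0]): cv2.circle(im,tuple(int(round(k)) for k in u),0,(0,0,255),-1)
cv2.imwrite("pics/w3.png",cv2.resize(im[180:310,260:420],None,fx=4,fy=4,interpolation=0))
```

```text
[ 0.3973 -0.2477  0.1949] [-0.5416 -3.0843 -0.0095] [-0.004 -0.038 -0.192 -0.005  0.001 -0.003]
[[-0.9401, 0.3407, -0.0089], [0.3406, 0.9402, 0.0077], [0.011, 0.0042, -0.9999]]
lid [325. 248.] 0.91 [ 0.4259 -0.2515] [-1.6  0.6 -0.   2.7  1.7 -1.4]
[ 0.4012 -0.2512  0.2027] [ 5.4320e-01  3.0902e+00 -3.0000e-03]
[-0.0467  0.0162  0.0055] [-0.0455  0.0165  0.2855] [-0.0452  0.0166  0.3725]
```

View pics/w3.png

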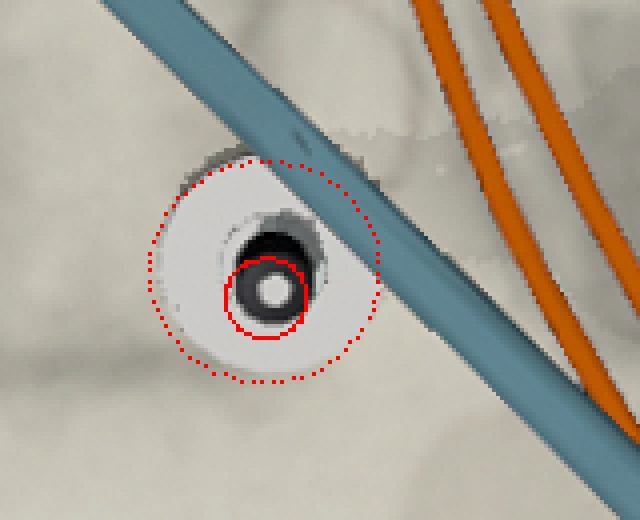

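The disc outline is clipped by the cable in front; the knob centre is 1.5–2 px off the fit, which gives the lid at about (0.425, −0.250), matching the earlier view. Descend.

{"name": "apply_moves", "arguments": {"motion": [[[0,0,0],[-0.0466,0.0176,0.0],1],[[0,0,0],[-0.0466,0.0176,0.1],1],[[0,0,0],[-0.0466,0.0176,0.2],1],[[0,0,0],[-0.0466,0.0176,0.26],1],[[0,0,0],[-0.0466,0.0176,0.28],1],[[0,0,0],[-0.0466,0.0176,0.28],1],[[0,0,0],[-0.0466,0.0176,0.28],1],[[0,0,0],[-0.0466,0.0176,0.28],1]]}}

```text
time: 6.05
tcp_pos: [0.4259, -0.2513, 0.0617]
tool_rot: [0.545, 3.091, -0.002]
wrist_force: [-0.5, -0.2, -0.1]
gripper_width: 0.0855
finger_force: 0.0
```

Run:
```python
from h import *
p=manip.camera("wrist"); s=manip.state(); print(s["tcp_pos"].round(4),s["tool_rot"].round(4),s["wrist_force"].round(1))
im=p["img"].copy(); x=[.425,-.250]
for r in (ring(.0265,.012),ring(.009,.03)):
    for u in fproj(p,r+[*x,0]): cv2.circle(im,tuple(int(round(k)) for k in u),0,(0,0,255),-1)
c=fproj(p,np.array([[*x,.02]]))[0].astype(int); print(c)
y0=max(0,c[1]-75);x0=c[0]-100
cv2.imwrite("pics/w4.png",cv2.resize(im[y0:y0+150,x0:x0+200],None,fx=4,fy=4,interpolation=0))
print(shift([*x,.0165]))
```

```text
[ 0.4256 -0.251   0.0613] [ 5.4470e-01  3.0915e+00 -1.8000e-03] [-0.2  0.1 -0.1]
[321 271]
[0.002  0.0016 0.0895]
```

View pics/w4.png

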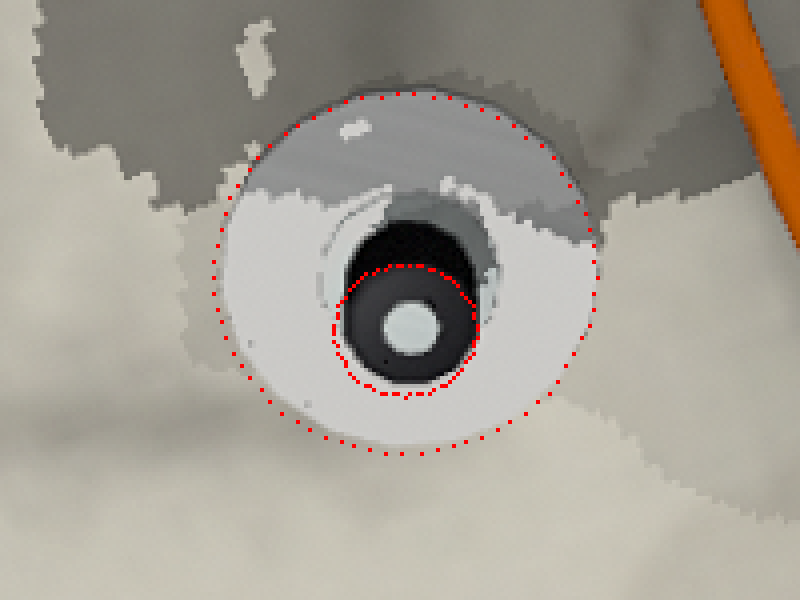

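{"name": "apply_moves", "arguments": {"motion": [[[0,0,0],[0.0014,0.001,0.04],1],[[0,0,0],[0.0014,0.001,0.075],1],[[0,0,0],[0.0014,0.001,0.087],1],[[0,0,0],[0.0014,0.001,0.087],1],[[0,0,0],[0.0014,0.001,0.087],-1],[[0,0,0],[0.0014,0.001,0.087],-1],[[0,0,0],[0.0014,0.001,0.087],-1],[[0,0,0],[0.0014,0.001,0.087],-1],[[0,0,0],[0.0014,0.001,0.087],-1],[[0,0,0],[0.0014,0.001,0.087],-1]], "newtons": 30}}

```text
time: 7.35
tcp_pos: [0.4245, -0.2499, 0.0167]
tool_rot: [0.545, 3.093, -0.0]
wrist_force: [-0.2, 0.3, 2.6]
gripper_width: 0.0161
finger_force: 29.3
```

{"name": "apply_moves", "arguments": {"motion": [[[0,0,0],[0,0,-0.02],-1],[[0,0,0],[0,0,-0.06],-1],[[0,0,0],[0,0,-0.13],-1],[[0,0,0],[0,0,-0.21],-1],[[0,0,0],[0,0,-0.3],-1],[[0,0,0],[0,0,-0.4],-1],[[0,0,0],[0,0,-0.5],-1],[[0,0,0],[0,0,-0.6],-1],[[0,0,0],[0,0,-0.68],-1],[[0,0,0],[0,0,-0.74],-1],[[0,0,0],[0,0,-0.76],-1],[[0,0,0],[0,0,-0.76],-1]], "newtons": 40}}

```text
time: 8.85
tcp_pos: [0.4243, -0.2497, 0.3962]
tool_rot: [0.545, 3.094, 0.0]
wrist_force: [-0.4, -0.8, 0.0]
gripper_width: 0.0163
finger_force: 39.0
```

Run:
```python
from h import *
p=manip.camera("wrist"); s=manip.state(); print(s["tcp_pos"].round(4),s["tool_rot"].round(4),s["wrist_force"].round(1),s["gripper_width"],s["finger_force"])
cv2.imwrite("pics/w5.png",p["img"][150:450,160:480])
f=[.4244,-.249,.3965]
print(shift([.36,-.15,.3965],f),shift([.40,-.05,.3965],f),shift([.4455,-.054,.25],f),shift([.4455,-.054,.13],f))
```

```text
[ 0.4241 -0.2496  0.3951] [-5.4480e-01 -3.0922e+00 -1.6000e-03] [-0.1 -0.3 -1.1] 0.015816354642623726 39.03620660305023
[0.1887 0.1421 0.0005] [0.1819 0.3574 0.0006] [0.0931 0.3807 0.2934] [0.0926 0.3806 0.5334]
```

View pics/w5.png

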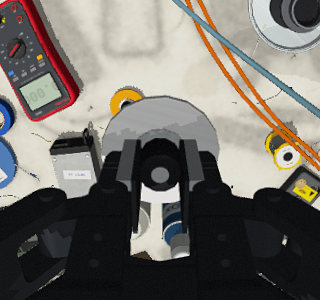

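{"name": "apply_moves", "arguments": {"motion": [[[0,0,0],[0.06,0.045,0],-1],[[0,0,0],[0.13,0.1,0],-1],[[0,0,0],[0.19,0.15,0],-1],[[0,0,0],[0.19,0.22,0],-1],[[0,0,0],[0.185,0.29,0],-1],[[0,0,0],[0.18,0.35,0],-1],[[0,0,0],[0.13,0.38,0.04],-1],[[0,0,0],[0.093,0.382,0.12],-1],[[0,0,0],[0.093,0.382,0.2],-1],[[0,0,0],[0.093,0.382,0.26],-1],[[0,0,0],[0.093,0.382,0.3],-1],[[0,0,0],[0.093,0.382,0.3],-1]]}}

```text
time: 10.4
tcp_pos: [0.4439, -0.0538, 0.2424]
tool_rot: [-0.544, -3.086, -0.001]
wrist_force: [-0.3, 0.4, 0.1]
gripper_width: 0.0158
finger_force: 39.1
```

{"name": "apply_moves", "arguments": {"motion": [[[0,0,0],[0,0,0],-1],[[0,0,0],[0,0,0],-1],[[0,0,0],[0,0,0],-1],[[0,0,0],[0,0,0],-1]]}}

```text
time: 10.9
tcp_pos: [0.4461, -0.0544, 0.2468]
tool_rot: [0.545, 3.093, 0.0]
wrist_force: [-1.2, 1.2, -0.3]
gripper_width: 0.0158
finger_force: 39.1
```

Run:
```python
from h import *
p=manip.camera("wrist"); s=manip.state(); print(s["tcp_pos"].round(4),s["tool_rot"].round(4),s["wrist_force"].round(1),s["gripper_width"],s["finger_force"])
im=p["img"].copy()
sets=[ring(.07,.012)+[.4455,-.0545,0],ring(.032,.064)+[.446,-.0545,0],ring(.0265,0)+[*s["tcp_pos"][:2],s["tcp_pos"][2]-.0045],ring(.009,0)+[*s["tcp_pos"][:2],s["tcp_pos"][2]+.0135],ring(.0245,.084)+[.446,-.0545,0]]
for r in sets:
    for u in fproj(p,r): cv2.circle(im,tuple(int(round(k)) for k in u),0,(0,0,255),-1)
cv2.imwrite("pics/w6.png",cv2.resize(im[160:400,220:440],None,fx=2.5,fy=2.5,interpolation=0))
```

```text
[ 0.446  -0.0544  0.2467] [0.545  3.0932 0.    ] [ 0.   0.8 -0.5] 0.01589517919893733 39.11337196826935
```

View pics/w6.png

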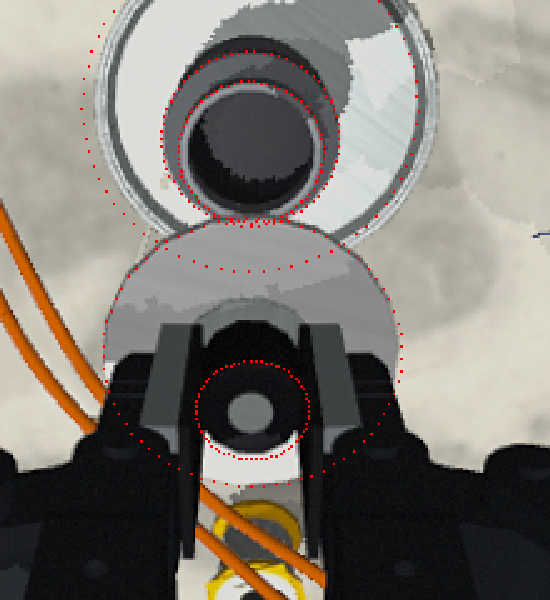

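The projected mouth ring matches the seen rim (centre ~(251,149)) and the knob centre (251,411) matches the tool axis, so lid and pot are aligned within about 1 mm. Descend gently.

{"name": "apply_moves", "arguments": {"motion": [[[0,0,0],[0,0,0.06],-1],[[0,0,0],[0,0,0.13],-1],[[0,0,0],[0,0,0.19],-1],[[0,0,0],[0,0,0.24],-1],[[0,0,0],[0,0,0.265],-1],[[0,0,0],[0,0,0.275],-1],[[0,0,0],[0,0,0.275],-1],[[0,0,0],[0,0,0.275],-1],[[0,0,0],[0,0,0.283],-1],[[0,0,0],[0,0,0.29],-1],[[0,0,0],[0,0,0.295],-1],[[0,0,0],[0,0,0.295],-1]]}}

```text
time: 12.45
tcp_pos: [0.4456, -0.0543, 0.0984]
tool_rot: [-0.545, -3.093, -0.0]
wrist_force: [-0.3, 0.2, -0.7]
gripper_width: 0.0159
finger_force: 39.1
```

{"name": "apply_moves", "arguments": {"motion": [[[0,0,0],[0,0,0.003],-1],[[0,0,0],[0,0,0.006],-1],[[0,0,0],[0,0,0.008],-1],[[0,0,0],[0,0,0.01],-1],[[0,0,0],[0,0,0.01],-1],[[0,0,0],[0,0,0.01],-1],[[0,0,0],[0,0,0.01],-1]]}}

```text
time: 13.32
tcp_pos: [0.4459, -0.0544, 0.0939]
tool_rot: [0.545, 3.094, 0.0]
wrist_force: [-0.4, 0.2, -1.3]
gripper_width: 0.016
finger_force: 39.1
```

{"name": "apply_moves", "arguments": {"motion": [[[0,0,0],[0,0,0.001],-1],[[0,0,0],[0,0,0.002],-1],[[0,0,0],[0,0,0.003],-1],[[0,0,0],[0,0,0.003],-1],[[0,0,0],[0,0,0.003],-1]]}}

```text
time: 13.95
tcp_pos: [0.446, -0.0544, 0.0927]
tool_rot: [0.545, 3.094, -0.0]
wrist_force: [-1.9, 0.2, 3.3]
gripper_width: 0.0159
finger_force: 39.5
```

{"name": "apply_moves", "arguments": {"motion": [[[0,0,0],[0,0,0],-0.5],[[0,0,0],[0,0,0],-0.2],[[0,0,0],[0,0,0],0.3],[[0,0,0],[0,0,0],1],[[0,0,0],[0,0,0],1],[[0,0,0],[0,0,0],1],[[0,0,0],[0,0,0],1],[[0,0,0],[0,0,-0.03],1],[[0,0,0],[0,0,-0.08],1],[[0,0,0],[0,0,-0.08],1],[[0,0,0],[0,0,-0.08],1],[[0,0,0],[0,0,-0.08],1]]}}

```text
time: 15.45
tcp_pos: [0.4452, -0.0541, 0.1313]
tool_rot: [-0.545, -3.092, -0.0]
wrist_force: [-0.3, -0.1, -1.0]
gripper_width: 0.0854
finger_force: 0.0
```

Run:
```python
from h import *
p=manip.camera("wrist"); s=manip.state(); print(s["time"],s["tcp_pos"].round(4),s["tool_rot"].round(4),s["wrist_force"].round(1),s["gripper_width"],s["finger_force"])
im=p["img"].copy(); x=[.446,-.0544]
sets=[ring(.032,.064),ring(.0265,.084),ring(.0265,.088),ring(.009,.106)]
for r in sets:
    for u in fproj(p,r+[*x,0]): cv2.circle(im,tuple(int(round(k)) for k in u),0,(0,0,255),-1)
c=fproj(p,np.array([[*x,.088]]))[0].astype(int); print(c)
cv2.imwrite("pics/w7.png",cv2.resize(im[c[1]-90:c[1]+90,c[0]-110:c[0]+110],None,fx=3,fy=3,interpolation=0))
```

```text
15.5 [ 0.4452 -0.0542  0.1313] [-5.447e-01 -3.092e+00 -4.000e-04] [-0.3 -0.4  0.7] 0.08539302147291107 0.0
[320 274]
```

View pics/w7.png

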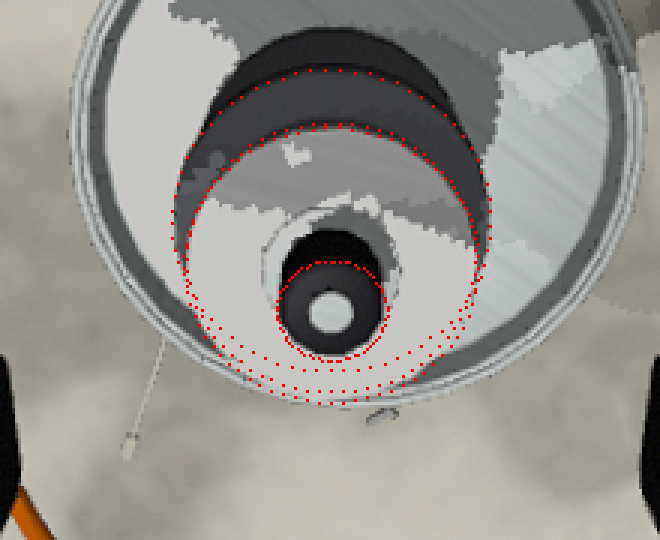

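The lid's disc and knob match the predicted seated outline (knob at (331,312) in the crop, rings overlapping), so it is seated level. Now straddle the pot and grip it.

{"name": "apply_moves", "arguments": {"motion": [[[0,0,0],[0,0,0.04],1],[[0,0,0],[0,0,0.09],1],[[0,0,0],[0,0,0.13],1],[[0,0,0],[0,0,0.16],1],[[0,0,0],[0,0,0.18],1],[[0,0,0],[0,0,0.19],1],[[0,0,0],[0,0,0.19],1],[[0,0,0],[0,0,0.19],1]]}}

```text
time: 16.5
tcp_pos: [0.4465, -0.0545, 0.038]
tool_rot: [0.545, 3.093, -0.0]
wrist_force: [0.3, -0.2, 0.3]
gripper_width: 0.0855
finger_force: 0.0
```

{"name": "apply_moves", "arguments": {"motion": [[[0,0,0],[0,0,0],0.7],[[0,0,0],[0,0,0],0.5],[[0,0,0],[0,0,0],-1],[[0,0,0],[0,0,0],-1],[[0,0,0],[0,0,0],-1],[[0,0,0],[0,0,0],-1],[[0,0,0],[0,0,0],-1]], "newtons": 60}}

```text
time: 17.38
tcp_pos: [0.4464, -0.0542, 0.0385]
tool_rot: [0.545, 3.093, 0.001]
wrist_force: [-2.5, 1.1, 5.3]
gripper_width: 0.0625
finger_force: 65.3
```

{"name": "apply_moves", "arguments": {"motion": [[[0,0,0],[0,0,-0.006],-1],[[0,0,0],[0,0,-0.02],-1],[[0,0,0],[0,0,-0.05],-1],[[0,0,0],[0,0,-0.09],-1],[[0,0,0],[0,0,-0.13],-1],[[0,0,0],[0,0,-0.17],-1],[[0,0,0],[0,0,-0.21],-1],[[0,0,0],[0,0,-0.24],-1],[[0,0,0],[0,0,-0.26],-1],[[0,0,0],[0,0,-0.27],-1],[[0,0,0],[0,0,-0.27],-1],[[0,0,0],[0,0,-0.27],-1]]}}

```text
time: 18.88
tcp_pos: [0.4455, -0.0542, 0.1715]
tool_rot: [-0.545, -3.092, -0.0]
wrist_force: [-0.3, 0.2, -2.6]
gripper_width: 0.0622
finger_force: 66.0
```

{"name": "apply_moves", "arguments": {"motion": [[[0,0,0],[0,0,0],-1],[[0,0,0],[0,0,0],-1],[[0,0,0],[0,0,0],-1],[[0,0,0],[0,0,0],-1],[[0,0,0],[0,0,0],-1],[[0,0,0],[0,0,0],-1]]}}

```text
time: 19.62
tcp_pos: [0.4459, -0.0543, 0.1723]
tool_rot: [0.545, 3.094, 0.0]
wrist_force: [-0.6, -0.2, -2.1]
gripper_width: 0.0621
finger_force: 66.0
```

Run:
```python
from h import *
p=manip.camera("wrist"); S=manip.camera("side"); s=manip.state(); print(s["time"],s["tcp_pos"].round(4),s["tool_rot"].round(4),s["wrist_force"].round(1),s["gripper_width"],s["finger_force"],s["joint_vel"].round(4))
for n,c,pr in(("wrist",p,fproj),("side",S,proj)):
    for q,h in(("pot",shapes["pot"]-[0,0,.004]),("lid",shapes["lid"]+[0,0,.072]),("dish",shapes["dish"]-[0,0,.139])):
        u=pr(c,h+[.446,-.0544,.139]); print(n,q,"expect",u.min(0).round(),u.max(0).round())
        for r in manip.find_in(c,q)[:3]: print("  ",round(r["conf"],2),(np.array(r["box"])*[640,480,640,480]).round())
```

```text
19.725 [ 0.4459 -0.0543  0.1723] [5.4500e-01 3.0938e+00 1.0000e-04] [ 0.1 -0.2 -2.1] 0.062260720763314424 66.00144808064215 [ 0.0003 -0.0002 -0.0001  0.0007 -0.0009 -0.0027]
wrist pot expect [234. 219.] [407. 428.]
   0.91 [232. 221. 405. 351.]
wrist lid expect [236. 301.] [406. 444.]
   0.74 [239. 300. 404. 412.]
   0.63 [ 87. 336. 119. 368.]
wrist dish expect [238. 138.] [402. 298.]
   0.8 [242. 133. 412. 275.]
side pot expect [265. 158.] [297. 206.]
   0.94 [234. 169. 262. 213.]
   0.9 [266. 165. 293. 203.]
side lid expect [267. 153.] [293. 172.]
   0.9 [359. 304. 388. 322.]
   0.68 [268. 160. 292. 172.]
side dish expect [252. 225.] [314. 264.]
   0.81 [249. 224. 312. 262.]
```

Pot and lid appear where expected, the force matches their combined weight, and the dish stayed put.

```bash
python3 -c "
from bench import manip
print(manip.hand_in())"
```

```text
the job is handed in; nothing more can be done
None
```

I put the larger lid on the flux pot and handed the job in with the arm holding the covered pot over the dish, its underside about 13.5 cm above the bench. The last camera check showed the lid seated and the dish where it was; hand-in returned no verdict.

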